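# Third hand for the carver: gauge an owl and press it to the sprung stop

## Task

Of the three roughed-out owls, find the one whose plinth fits the gap between the wooden cheeks of the holding jig; set it upright on the jig's board in front of the gap, its back to the stop, slide it along the board through the gap, and press its back against the sprung steel pad with a steady push of about 10 N (the pad sinks about 10 mm), never driving the pad to the end of its travel. Finish while still holding it there, gripped and pressed upright against the pad, so that I can screw on its perch; leave the other two owls standing on the bench and do not disturb the tools and other things around.

Things in the scene. Friction and masses are not known exactly. Their poses are not given: they have to be found in the camera images.
- jig: Holding jig fixed to the bench; place and yaw vary. Plywood board 260 mm long (x), 130 wide (y), 6 thick, origin at the centre of its underside. On it two dark wooden cheeks, tops at z = 20 mm, leave a gap of 43 mm about y = 0. Parts are slid through the gap towards +x, to the sprung pad.
- gap (a point): Mouth of the jig's gap on the board's top: x = -45 mm, y = 0, z = 6 mm of the jig. The gap, 43 mm wide, runs from here 60 mm towards +x; flared guides reach 20 mm back from here, where they are 60 mm apart. The board in front of them is open, from x = -130 to -65 mm of the jig.
- stop: The sprung stop at the +x end of the jig, part of it: a dark wooden block (x = +90 to +125 mm of the jig, 90 mm wide, top at z = 60 mm) that carries the steel pad. Its frame is that of the jig (same origin and axes).
- pad (a joint): How far the steel pad has been pushed in towards +x of the jig, in m: 0 free, 0.022 at the end of its travel (do not pass 0.019). Plain spring without preload, 1 N per mm: 0.010 means 10 N. It springs back when let go.
- pad_face (a point): Centre of the pad's front face, which looks to -x of the jig. The face is 50 mm wide (y) and reaches from z = 10 to 58 mm above the bench. Free, it is at x = +45 mm, y = 0, z = 34 mm of the jig; it moves with the pad.
- owl_narrow: Wooden owl, plinth 40 mm wide (y), 60 long (x), 18 high; it slides through the jig's gap. Above the plinth all owls are alike: body 36 mm wide with flat sides, z = 18 to 68 mm, x = -8 to +30 mm; 80 mm tall with ears; about 140 g. Face to -x; its back, x = +30 mm, is flat and upright from plinth to head. Origin: centre of the plinth's underside.
- owl_medium: Wooden owl, plinth 48 mm wide (y), 60 long (x), 18 high; it does not enter the jig's gap. Above the plinth all owls are alike: body 36 mm wide with flat sides, z = 18 to 68 mm, x = -8 to +30 mm; 80 mm tall with ears; about 140 g. Face to -x; its back, x = +30 mm, is flat and upright from plinth to head. Origin: centre of the plinth's underside.
- owl_wide: Wooden owl, plinth 56 mm wide (y), 60 long (x), 18 high; it does not enter the jig's gap. Above the plinth all owls are alike: body 36 mm wide with flat sides, z = 18 to 68 mm, x = -8 to +30 mm; 80 mm tall with ears; about 140 g. Face to -x; its back, x = +30 mm, is flat and upright from plinth to head. Origin: centre of the plinth's underside.
- gouge_a: Bystander, to be left alone: carving gouge with a wooden handle, 195 mm long, 25 mm thick, lying flat; origin on the bench under the ferrule, where handle (100 mm, to -x) and blade (95 mm, to +x) meet.
- gouge_b: Bystander, to be left alone: carving gouge, 195 mm long, 25 mm thick, lying flat; origin on the bench under the ferrule, where handle (100 mm, to -x) and blade (95 mm, to +x) meet.
- mallet: Bystander, to be left alone: turned wooden mallet standing on its head, 72 mm across, 190 mm tall. Origin at the centre of the underside.
- offcut: Bystander, to be left alone: wooden offcut, 90 x 50 x 35 mm. Origin at the centre of the underside.
- wax: Bystander, to be left alone: glass jar with a metal cap, 60 mm across, 60 mm tall. Origin at the centre of the underside.
- stone: Bystander, to be left alone: honing stone in its tray, 70 x 180 x 31 mm. Origin at the centre of the underside.
There are look-alikes about, which are no part of the job. What is shaped like the owl_wide but blue or purple is not meant. What is shaped like the owl_medium but green is not meant.

How it is judged:
On the way, in this order (a step that is already met when the one before it is completed fails the run):
1. the owl that fits stands on the board in front of the gap (x of owl_narrow in the frame of jig between -0.14 and -0.062 m and y of owl_narrow in the frame of jig between -0.02 and 0.02 m and z of owl_narrow in the frame of jig below 0.0105 m), for 0.1 s.
2. it slides along the board through the gap (x of owl_narrow in the frame of jig between -0.03 and 0.012 m and y of owl_narrow in the frame of jig between -0.006 and 0.006 m and z of owl_narrow in the frame of jig below 0.011 m), for 0.1 s.
3. its back presses on the pad with 6 to 14 N for 1.5 s (contact force between owl_narrow and stop between 6 and 14 N and y of owl_narrow in the frame of jig between -0.006 and 0.006 m and z of owl_narrow in the frame of jig between 0.003 and 0.0095 m and value of joint pad between 0.005 and 0.015 m and contact force between the fingers and owl_narrow above 2 N and angle between the x axis of owl_narrow and the x axis of jig, either way round below 0.1 rad and angle between owl_narrow's own z axis and vertical below 0.08 rad), for 1.5 s.
At the end, for the whole second after the job is handed in: Narrow owl gripped, upright (0.08 rad) on the jig's board (within 3.5 mm), in line with the jig (0.1 rad, 6 mm), its back pressing the stop with 6 to 14 N (pad sunk 5 to 15 mm, still, held 1.5 s before); the other two owls upright on the bench (all of step 3 and velocity of joint pad between -0.01 and 0.01 m/s and linear speed of owl_narrow below 0.01 m/s and angle between each of owl_medium, owl_wide's own z axis and vertical below 0.2 rad and height (world z) of each of owl_medium, owl_wide below 0.015 m); the arm keeps its last pose, push and grip.
It fails at once if the pad is driven to the end of its travel (beyond 19 mm) (value of joint pad above 0.019 m).
It fails at once if a bystander is moved by more than 40 mm (distance of any of gouge_a, gouge_b, mallet, offcut, wax, stone from where it was at the start of the episode above 0.04 m).
It also fails if it takes over 58 s, if anything falls off the work surface, if the arm or the gripper's body presses on something with over 40 N, if the wrist force passes 120 N, or if a joint passes its speed limit or range.

## Robot

A 7-joint arm with a two-finger parallel gripper is mounted at the origin on the work surface. World frame = base frame: x ahead of the robot, y to its left, z up, the work surface at z = 0. Lengths are in m, angles in rad, forces in N, time in s.
With the tool pointing down it reaches from about 0.4 to 0.85 m from the base axis. Payload 4.5 kg.
Tool frame: the origin (TCP) lies on the centre line of the jaws, within the pads' length; the fingertips stand 11 mm ahead of it and the grasp point (between the pads) lies 8 mm behind it; z points along the fingers, y is the direction in which the jaws open and shut (so a half turn about z gives the same grasp; the last joint's range is limited). The gripper opens to 85 mm and grips with 20 to 120 N. Pads are 22 mm wide; open, the fingers measure 114 mm over their backs; the gripper's body (76 mm by 85 mm) begins 54 mm behind the grasp point. The pads swing forward as they close: fully open they stand 13 mm farther back than shut.
Start: joints at [-1.242, 0.689, -0.195, 1.565, 0.157, 0.902, -0.215], TCP at [0.182, 0.598, 0.242] pointing down, gripper open.
Joint ranges: [-3.01, 3.01], [-0.46, 2.08], [-1.47, 1.51], [0.13, 2.56], [-1, 4.14], [0.04, 2.09], [-2.66, 2.66]. Speed limits (rad/s): [2.57, 2.57, 3.14, 3.14, 3.14, 3.14, 3.14].

## Interface

Orientations are given as a 3x3 rotation matrix whose columns are the frame's x, y, z axes.
In Python, from rig import sensors, imaging, ticket gives the robot as it stands.
- The arm moves only by the shell command python3 -m handwheel 'ROWS' [FORCE]. ROWS is JSON, a list of rows, each a list of 3 entries, a list of its own where there are three numbers: the closure in counts, from 0 (fully open) to 255 (shut), then the shift along the tool's x, y, z in cm, then the turn, a rotation vector about the tool's x, y, z in rad. In form: [[claw, [x, y, z], [wx, wy, wz]], ...]. A call has exactly 8 rows; each row shifts and turns the pose as measured when the row begins, along the tool's axes as they then stand; what a row does not reach is not made up. A row lasts 1/8 s, in which the tool goes at most 62.5 mm and 10.7 degrees, less where a joint would pass 70% of its speed; a pose out of reach is approached as far as the arm can. A call is refused whole if a number of a shift passes 6.25 or a number of a turn 0.188, either way. A call with a gripper value outside its range is refused whole. The fingers move at their own pace and stop on an object; FORCE is the grip in N (left out, the last holds). Time passes only in rows, so rows that do not move let the fingers close, or fill a call up. It gives the time, the measured TCP pose, the force and the opening at its end, in the units of the state.
- sensors.read_state(): the state, without advancing time (a new reading comes with each control period).
- imaging.capture(name): name is "side" or "top" or "wrist"; returns a dict with "color" (420x560x3 uint8, blue, green, red), "depth" (420x560 float32, m along the optical axis (not along the pixel's ray), 0 where there is no reading), "K" (3x3 intrinsics, pixels), "pose" (4x4, takes a point from camera to world coordinates). Camera axes: x right, y down, z forward; pixel columns grow to the right and rows downward; lengths in m; the calibration is good to about 2 mm. A picture is of the moment at which its call begins.
- ticket.sign_off(): hands the job in, once; it reports no verdict.
The state is a dict: "time_s": time; "joints": joint angles; "joint_velocities": joint speeds; "joint_torque": joint torques, N m; "ee_pos": TCP position; "eef_rot": TCP orientation; "wrist_force": force on the tool from outside, world axes, zero at the start; "ft_torque": the same for the moment, N m; "grip_width": opening from 0.0 (shut) to 1.0 (fully open).
Only numpy, scipy, OpenCV 4.12 (cv2) and the standard library are available. Lean on these libraries where they do the work, as an engineer would, in place of code of your own. Each camera call takes 0.05 s, during which the arm holds its last target.

## Working session

There is one attempt and no reset: what is moved stays moved. The work goes in short steps, Python scripts to look and compute and a shell command to move; the robot and the scene stay as the last step left them, time stands still between calls to the robot, and variables do not carry over. Pictures are saved under pics/ and viewed, and the job is handed in when it is done.

```bash
ls; mkdir -p pics; python3 - <<'E'
from rig import sensors, imaging
import cv2,pickle
s=sensors.read_state();print(s)
for n in ["side","top","wrist"]:
    d=imaging.capture(n);pickle.dump(d,open(f"{n}0.pkl","wb"));cv2.imwrite(f"pics/{n}0.png",d["color"]);print(n,d["K"],d["pose"])
E
```

```text
pics
{'time_s': 0.0, 'joints': array([-1.24217636,  0.69000145, -0.19447595,  1.56637705,  0.15730967,
        0.90249117, -0.21510851]), 'joint_velocities': array([-1.67150726e-03, -1.32303253e-04, -1.54788506e-04,  1.00898319e-03,
        1.46912854e-05, -1.07018501e-03,  1.45301198e-04]), 'joint_torque': array([ 5.19000992e-05, -5.39604628e+01, -1.26643259e+00, -1.58542031e+01,
        9.14741453e-03,  9.54511052e-03, -1.04394019e-05]), 'ee_pos': array([0.18148759, 0.59739629, 0.24146337]), 'eef_rot': array([[-9.56870946e-01,  2.90513068e-01, -3.86056084e-04],
       [ 2.90513277e-01,  9.56869179e-01, -1.84677316e-03],
       [-1.67106568e-04, -1.87927800e-03, -9.99998220e-01]]), 'wrist_force': array([ 0.15958893, -0.12235026,  0.29799318]), 'ft_torque': array([ 0.0088171 , -0.04340027, -0.0714035 ]), 'grip_width': 0.9999092213079658}
side [[514.89209323   0.         275.04025367]
 [  0.         514.89209323 214.7741466 ]
 [  0.           0.           1.        ]] [[ 0.74684561 -0.49990045  0.43854438  0.00551364]
 [-0.66478917 -0.5777573   0.47355238 -0.6894699 ]
 [ 0.01664317 -0.64521007 -0.76382391  1.00575885]
 [ 0.          0.          0.          1.        ]]
top [[392.12318247   0.         275.86035054]
 [  0.         392.12318247 207.91911279]
 [  0.           0.           1.        ]] [[-0.02535213 -0.9959798   0.08591568  0.42256111]
 [-0.99952867  0.0237662  -0.01943204 -0.09621182]
 [ 0.01731203 -0.08636783 -0.99611289  1.24314293]
 [ 0.          0.          0.          1.        ]]
wrist [[360.83090557   0.         280.37112687]
 [  0.         360.83090557 209.32659628]
 [  0.           0.           1.        ]] [[ 0.29058012  0.91349099  0.28477605  0.10948709]
 [ 0.95684718 -0.27660851 -0.08905732  0.61870288]
 [-0.00258158  0.29836544 -0.95444822  0.37271715]
 [ 0.          0.          0.          1.        ]]
```

View pics/top0.png

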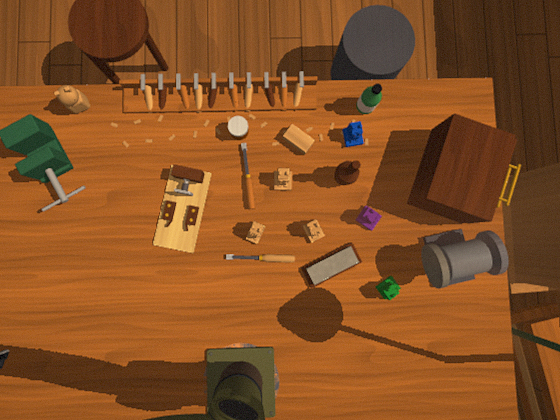

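View pics/side0.png

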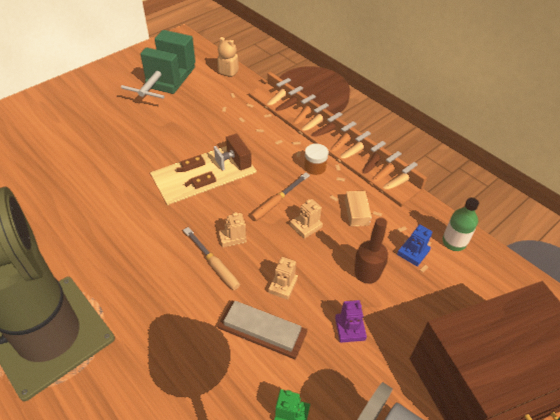

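View pics/wrist0.png

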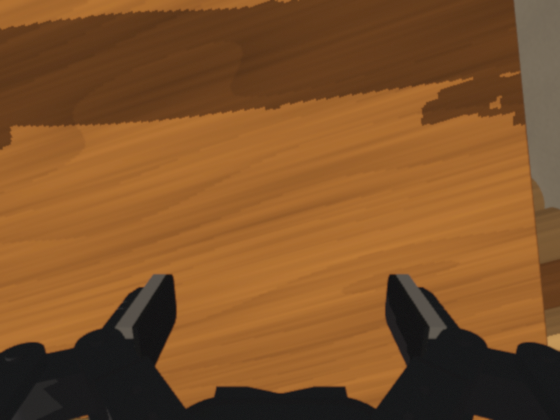

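The candidates are three plain wood owls at top-view pixels (256,231), (314,231) and (283,179). The blue (353,133), purple (369,216) and green (388,288) ones are decoys. I'll measure the plinth widths next.

```bash
cat > h.py <<'E'
import numpy as np,cv2,pickle
def cloud(d):
    z=d["depth"];v,u=np.indices(z.shape);K=d["K"]
    p=np.stack([(u-K[0,2])/K[0,0]*z,(v-K[1,2])/K[1,1]*z,z],-1)
    w=p@d["pose"][:3,:3].T+d["pose"][:3,3]
    w[z<=0]=np.nan
    return w
def load(n): return pickle.load(open(n,"rb"))
E
python3 - <<'E'
from h import *
for cam,cs in (("top",[(256,231),(314,231),(283,179)]),("side",[(235,230),(285,275),(308,217)])):
    d=load(cam+"0.pkl");w=cloud(d)
    for (u,v) in cs:
        m=np.zeros(w.shape[:2],bool);m[v-30:v+30,u-30:u+30]=1
        P=w[m]; c=w[v-3:v+4,u-3:u+4].reshape(-1,3).mean(0)
        P=P[np.linalg.norm(P[:,:2]-c[:2],axis=1)<0.055]
        print(cam,(u,v),"bench",np.median(P[np.abs(P[:,2])<.008,2]))
        for lo,hi,n in ((.013,.022,"plinth top"),(.008,.09,"all"),(.045,.1,"body")):
            Q=P[(P[:,2]>lo)&(P[:,2]<hi)]
            print(n,len(Q),[np.round(x,4) if np.isscalar(x) else np.round(x,4) for x in cv2.minAreaRect((Q[:,:2]).astype(np.float32))])
    u=d["color"]
    S=[(230,165,110,110)] if cam=="top" else [(200,180,150,130)]
    for x,y,W,H in S: cv2.imwrite(f"pics/owls_{cam}.png",cv2.resize(u[y:y+H,x:x+W],None,fx=5,fy=4.5 if 0 else 5,interpolation=2)[:600])
E
```

```text
top (256, 231) bench -0.0007048866848637925
plinth top 68 [array([ 0.4544, -0.0524]), array([0.0389, 0.0581]), np.float64(64.1809)]
all 255 [array([ 0.4551, -0.053 ]), array([0.0388, 0.0597]), np.float64(63.5313)]
body 174 [array([ 0.4616, -0.0552]), array([0.036 , 0.0453]), np.float64(65.1368)]
top (314, 231) bench -0.0007097102668188748
plinth top 102 [array([ 0.4562, -0.2346]), array([0.0587, 0.0478]), np.float64(25.2114)]
all 300 [array([ 0.4563, -0.2345]), array([0.0588, 0.0487]), np.float64(25.4429)]
body 175 [array([ 0.4629, -0.2311]), array([0.0435, 0.0364]), np.float64(25.0406)]
top (283, 179) bench -0.0008051006859002285
plinth top 162 [array([ 0.6176, -0.1422]), array([0.0547, 0.0599]), np.float64(85.4177)]
all 367 [array([ 0.6175, -0.1422]), array([0.0547, 0.0602]), np.float64(85.4177)]
body 176 [array([ 0.6239, -0.1421]), array([0.0341, 0.0432]), np.float64(88.7356)]
side (235, 230) bench nan
plinth top 0 [array([0., 0.]), array([0., 0.]), np.float64(0.0)]
all 0 [array([0., 0.]), array([0., 0.]), np.float64(0.0)]
body 0 [array([0., 0.]), array([0., 0.]), np.float64(0.0)]
side (285, 275) bench 0.00015977875504424865
plinth top 241 [array([ 0.4547, -0.2377]), array([0.0632, 0.0476]), np.float64(26.2566)]
all 767 [array([ 0.4546, -0.2369]), array([0.0638, 0.0497]), np.float64(26.7999)]
body 378 [array([ 0.4623, -0.2342]), array([0.0485, 0.0356]), np.float64(25.3619)]
side (308, 217) bench 0.00039843475791667693
plinth top 240 [array([ 0.6137, -0.1452]), array([0.0606, 0.059 ]), np.float64(0.9109)]
all 738 [array([ 0.6165, -0.1468]), array([0.0585, 0.0625]), np.float64(84.2053)]
body 331 [array([ 0.6235, -0.1455]), array([0.0383, 0.0458]), np.float64(89.9291)]
  return _methods._mean(a, axis=axis, dtype=dtype,
  ret = ret.dtype.type(ret / rcount)
```

View pics/owls_top.png

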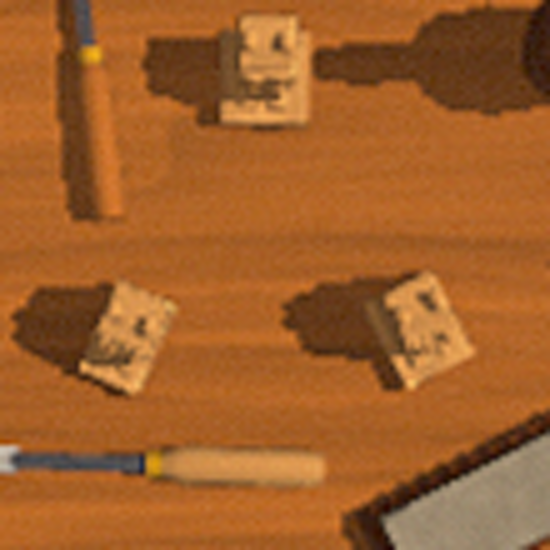

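View pics/owls_side.png

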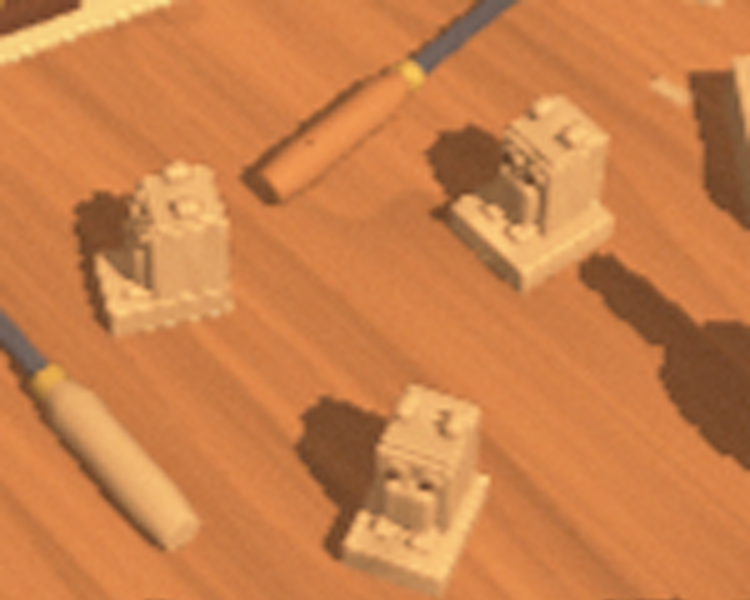

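Matching positions between views gives the narrow owl as top pixel (256,231), side pixel (235,230). Its plinth measures about 39 x 59 mm, against 48 mm for (314,231) and 55 mm for (283,179). Next is the jig.

```bash
python3 - <<'E'
from h import *
for cam,(x0,x1,y0,y1) in (("top",(145,218,155,258)),("side",(145,262,125,205))):
    d=load(cam+"0.pkl");w=cloud(d)
    P=w[y0:y1,x0:x1].reshape(-1,3);P=P[np.isfinite(P[:,0])]
    print(cam,len(P),np.histogram(P[:,2],bins=np.arange(-.01,.08,.004)))
    for lo,hi,n in ((.003,.1,"board"),(.055,.066,"blocktop"),(.017,.023,"cheeks")):
        Q=P[(P[:,2]>lo)&(P[:,2]<hi)]
        if len(Q)>3: print(n,len(Q),[np.round(x,4) for x in cv2.minAreaRect((Q[:,:2]).astype(np.float32))])
    cv2.imwrite(f"pics/jig_{cam}.png",cv2.resize(d["color"][y0:y1,x0:x1],None,fx=5,fy=5,interpolation=2))
# side narrow
w=cloud(load("side0.pkl"));P=w[200:262,205:262].reshape(-1,3);P=P[np.isfinite(P[:,0])]
P=P[np.linalg.norm(P[:,:2]-[.4548,-.0527],axis=1)<.05]
for lo,hi in ((.012,.022),(.045,.1),(.06,.072)):
    Q=P[(P[:,2]>lo)&(P[:,2]<hi)];print(len(Q),[np.round(x,4) for x in cv2.minAreaRect((Q[:,:2]).astype(np.float32))])
E
```

```text
top 7480 (array([  68, 1109, 2558, 1812,  895,   93,  130,  231,   67,    8,    9,
         21,   35,   41,   12,   12,  121,  210,   47,    1,    0,    0]), array([-0.01 , -0.006, -0.002,  0.002,  0.006,  0.01 ,  0.014,  0.018,
        0.022,  0.026,  0.03 ,  0.034,  0.038,  0.042,  0.046,  0.05 ,
        0.054,  0.058,  0.062,  0.066,  0.07 ,  0.074,  0.078]))
board 3239 [array([0.5442, 0.1802]), array([0.2292, 0.3262]), np.float64(89.2855)]
blocktop 364 [array([0.6198, 0.1574]), array([0.0896, 0.0802]), np.float64(76.4952)]
cheeks 306 [array([0.5663, 0.1708]), array([0.1047, 0.1851]), np.float64(77.2511)]
side 9322 (array([  11,  888, 3761, 2149, 1112,  151,  154,  302,  116,   30,   48,
         52,   53,   61,   34,   43,   97,  212,   48,    0,    0,    0]), array([-0.01 , -0.006, -0.002,  0.002,  0.006,  0.01 ,  0.014,  0.018,
        0.022,  0.026,  0.03 ,  0.034,  0.038,  0.042,  0.046,  0.05 ,
        0.054,  0.058,  0.062,  0.066,  0.07 ,  0.074,  0.078]))
board 3948 [array([0.5513, 0.2122]), array([0.3154, 0.3388]), np.float64(49.3278)]
blocktop 344 [array([0.6179, 0.1541]), array([0.0946, 0.0801]), np.float64(77.2832)]
cheeks 402 [array([0.5653, 0.1673]), array([0.1084, 0.1848]), np.float64(77.8274)]
147 [array([ 0.4526, -0.0554]), array([0.0432, 0.0591]), np.float64(65.3969)]
345 [array([ 0.4596, -0.0591]), array([0.0388, 0.0461]), np.float64(60.134)]
155 [array([ 0.4613, -0.0598]), array([0.0389, 0.042 ]), np.float64(61.2129)]
```

View pics/jig_top.png

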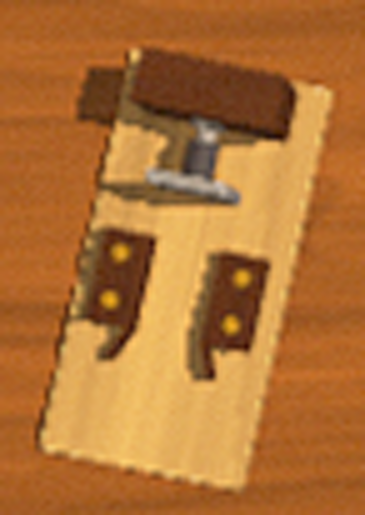

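```bash
python3 -m handwheel '[[0,[-5.4,-3.9,-0.8],[0,0,0]],[0,[-5.4,-3.9,-0.8],[0,0,0]],[0,[-5.4,-3.9,-0.8],[0,0,0]],[0,[-5.4,-3.9,-0.8],[0,0,0]],[0,[-5.4,-3.9,-0.8],[0,0,0]],[0,[-5.4,-3.9,-0.8],[0,0,0]],[0,[-5.4,-3.9,-0.8],[0,0,0]],[0,[-5.4,-3.9,-0.8],[0,0,0]]]' 60
```

```text
time_s: 1.15
ee_pos: [0.484, 0.2022, 0.2991]
eef_rot: [[-0.96, 0.279, -0.004], [0.279, 0.96, 0.0], [0.004, -0.001, -1.0]]
wrist_force: [0.8, 0.8, 0.2]
grip_width: 1.005
```

```bash
python3 - <<'E'
from rig import sensors, imaging
import cv2,pickle
imaging.capture("top")
d=imaging.capture("wrist");pickle.dump(d,open("wrist1.pkl","wb"));cv2.imwrite("pics/wrist1.png",d["color"]);print(d["pose"]);s=sensors.read_state();print(s["ee_pos"],s["joint_velocities"])
E
```

```text
[[ 0.29324364  0.9119781   0.28688694  0.41845414]
 [ 0.95601428 -0.27762018 -0.09467698  0.21401672]
 [-0.00669773  0.30203143 -0.95327444  0.43050166]
 [ 0.          0.          0.          1.        ]]
[0.48816405 0.19543896 0.29911327] [-0.08792168 -0.00050712 -0.10434402  0.04400869 -0.05090426 -0.01839227
 -0.0674516 ]
```

View pics/wrist1.png

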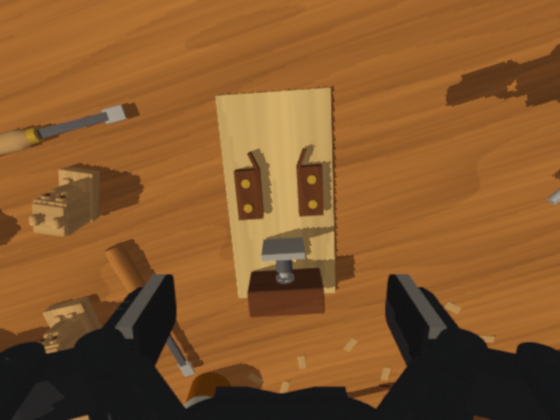

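```bash
python3 - <<'E'
from h import *
d=load("wrist1.pkl");w=cloud(d);c=d["color"]
hsv=cv2.cvtColor(c,cv2.COLOR_BGR2HSV)
print(hsv[120,280],hsv[230,350],hsv[190,310], hsv[150,400],w[120,280],w[60,280],w[200,310],w[300,285],w[190,250])
def proj(uv,z):
    K=d["K"];R=d["pose"][:3,:3];t=d["pose"][:3,3]
    r=np.c_[(uv[:,0]-K[0,2])/K[0,0],(uv[:,1]-K[1,2])/K[1,1],np.ones(len(uv))]@R.T
    return (t+r*((z-t[2])/r[:,2])[:,None])[:,:2]
# board: bright pixels
m=((hsv[...,2]>185)&(hsv[...,1]<150)).astype(np.uint8);m[:80]=0;m[310:]=0;m[:,:205]=0;m[:,345:]=0
cv2.imwrite("pics/m.png",m*255)
v,u=np.nonzero(m)
r=cv2.minAreaRect(proj(np.c_[u,v].astype(float),.006).astype(np.float32));print("board",r)
# cheeks
k=((hsv[...,2]<120)).astype(np.uint8);k[:145]=0;k[225:]=0;k[:,:228]=0;k[:,330:]=0
n,l,st,_=cv2.connectedComponentsWithStats(k)
for i in range(1,n):
    if st[i,4]>200:
        v,u=np.nonzero(l==i);v0=v>=175
        print("cheek",st[i],cv2.minAreaRect(proj(np.c_[u,v][v0].astype(float),.02).astype(np.float32)))
z=w[...,2]
P=w[235:325,240:335].reshape(-1,3);Q=P[(P[:,2]>.052)&(P[:,2]<.07)];print("blk",len(Q),np.median(Q[:,2]),cv2.minAreaRect(Q[:,:2].astype(np.float32)))
b=cv2.resize(c[80:330,190:350],None,fx=2.3,fy=2.3,interpolation=2);cv2.imwrite("pics/jw.png",b)
E
```

```text
[ 20 129 206] [ 14 182 160] [ 11 182  94] [ 14 185 150] [0.44357455 0.20289215 0.00587718] [3.82192953e-01 2.21693982e-01 3.11189595e-05] [0.54110512 0.21017576 0.02010632] [0.63822976 0.14967791 0.05951785] [0.50898126 0.14601252 0.01940531]
board ((0.5370466113090515, 0.17370274662971497), (0.12836690247058868, 0.2581397294998169), 76.77041625976562)
cheek [ 297  148   33   68 1515] ((0.5363076329231262, 0.21586079895496368), (0.036337289959192276, 0.04910094290971756), 75.27637481689453)
cheek [ 234  152   31   67 1294] ((0.5164800882339478, 0.14357984066009521), (0.03151065111160278, 0.05399409309029579), 76.73141479492188)
blk 2526 0.05920201887772744 ((0.6200006604194641, 0.1547192633152008), (0.09005504101514816, 0.08044962584972382), 76.83866119384766)
```

View pics/m.png

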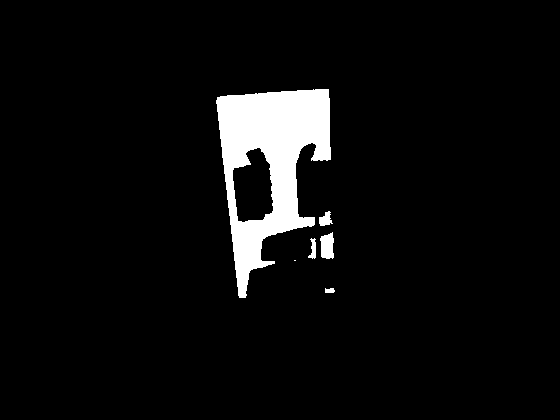

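```bash
python3 -m handwheel '[[0,[-0.9,-3.5,1.0],[0,0,0.025]],[0,[-0.9,-3.5,1.0],[0,0,0.025]],[0,[-0.9,-3.5,1.0],[0,0,0.025]],[0,[-0.9,-3.5,1.0],[0,0,0.025]],[0,[-0.9,-3.5,1.0],[0,0,0.025]],[0,[-0.9,-3.5,1.0],[0,0,0.025]],[0,[-0.9,-3.5,1.0],[0,0,0.025]],[0,[0,0,0],[0,0,0]]]' 60
cat > snap.py <<'E'
from rig import sensors, imaging
import cv2,pickle,sys
n,t=sys.argv[1:3]
d=imaging.capture(n);pickle.dump(d,open(f"{n}{t}.pkl","wb"));cv2.imwrite(f"pics/{n}{t}.png",d["color"])
s=sensors.read_state();print(s["time_s"],s["ee_pos"].round(4),s["eef_rot"].round(4).tolist(),abs(s["joint_velocities"]).max(),s["wrist_force"].round(2),s["grip_width"])
E
python3 snap.py wrist 2
```

```text
time_s: 2.25
ee_pos: [0.4556, -0.0625, 0.2266]
eef_rot: [[-0.886, 0.463, -0.001], [0.463, 0.886, -0.003], [-0.001, -0.003, -1.0]]
wrist_force: [0.1, 0.7, -0.1]
grip_width: 1.001
2.3 [ 0.4566 -0.0607  0.227 ] [[-0.8877, 0.4605, 0.0009], [0.4605, 0.8877, -0.0018], [-0.0017, -0.0012, -1.0]] 0.03670712643182685 [1.12 0.96 0.56] 1.0010260988231658
```

View pics/wrist2.png

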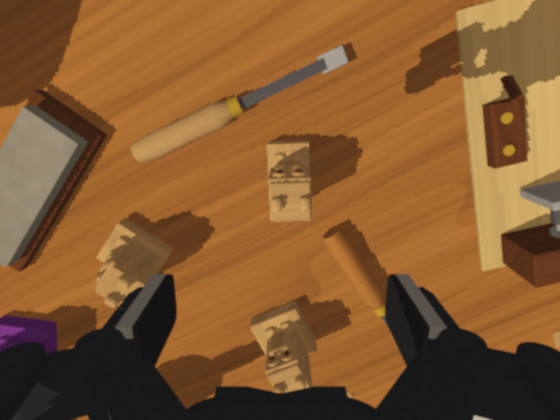

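```bash
cat > owl.py <<'E'
from h import *
import sys
w=cloud(load(sys.argv[1]));x0,x1,y0,y1=map(int,sys.argv[2:6]);zb=float(sys.argv[6]) if len(sys.argv)>6 else 0
P=w[y0:y1,x0:x1].reshape(-1,3);P=P[np.isfinite(P[:,0])]
for lo,hi,n in ((.008,.1,"all"),(.014,.022,"plinth"),(.03,.1,"upper"),(.06,.074,"head")):
    Q=P[(P[:,2]>lo+zb)&(P[:,2]<hi+zb)]
    if len(Q)>4: print(n,len(Q),np.median(Q[:,2]).round(4),[np.round(x,4) for x in cv2.minAreaRect(Q[:,:2].astype(np.float32))])
E
python3 owl.py wrist2.pkl 255 325 130 232
```

```text
all 3352 0.0676 [array([ 0.4552, -0.0553]), array([0.0399, 0.0594]), np.float64(64.1605)]
plinth 796 0.0175 [array([ 0.4433, -0.0494]), array([0.04  , 0.0329]), np.float64(64.5016)]
upper 2395 0.0711 [array([ 0.4617, -0.0583]), array([0.0358, 0.0451]), np.float64(64.3733)]
head 1725 0.0712 [array([ 0.4633, -0.0593]), array([0.0358, 0.0414]), np.float64(63.5923)]
```

```bash
python3 -m handwheel '[[0,[-0.3,0.2,2.2],[0,0,-0.014]],[0,[-0.3,0.2,2.2],[0,0,-0.014]],[0,[-0.1,0.05,2.2],[0,0,0]],[0,[0,0,2.2],[0,0,0]],[0,[0,0,2.2],[0,0,0]],[0,[0,0,2.2],[0,0,0]],[0,[0,0,2.2],[0,0,0]],[0,[0,0,0],[0,0,0]]]' 60
python3 snap.py wrist 3
```

```text
time_s: 3.3
ee_pos: [0.4737, -0.0461, 0.0706]
eef_rot: [[-0.908, 0.419, 0.013], [0.419, 0.908, 0.007], [-0.009, 0.012, -1.0]]
wrist_force: [-0.6, 0.2, -0.0]
grip_width: 0.996
3.35 [ 0.4742 -0.0461  0.0714] [[-0.908, 0.4187, 0.0149], [0.4189, 0.908, 0.0067], [-0.0107, 0.0123, -0.9999]] 0.030187161979834246 [-0.02 -0.2  -0.37] 0.9986866066052642
```

View pics/wrist3.png

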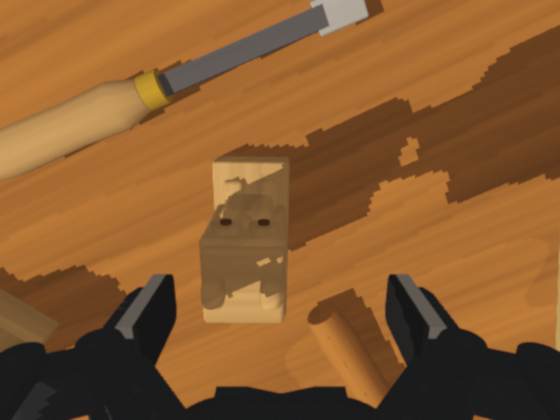

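```bash
python3 -m handwheel '[[0,[0.1,-0.6,0],[0.004,0.004,0.006]],[0,[0.1,-0.6,0],[0.004,0.004,0.006]],[0,[0.05,-0.4,0],[0.004,0.003,0.005]],[0,[0,0,0],[0,0,0]],[0,[0,0,0.5],[0,0,0]],[0,[0,0,0.5],[0,0,0]],[0,[0,0,0],[0,0,0]],[0,[0,0,0],[0,0,0]]]' 60
python3 snap.py wrist 4; python3 owl.py wrist4.pkl 190 330 100 345
```

```text
time_s: 4.35
ee_pos: [0.4662, -0.0601, 0.0629]
eef_rot: [[-0.9, 0.435, 0.003], [0.435, 0.9, 0.0], [-0.003, 0.002, -1.0]]
wrist_force: [-0.3, 1.0, 0.8]
grip_width: 1.0
4.4 [ 0.4663 -0.0601  0.063 ] [[-0.9003, 0.4352, 0.0033], [0.4352, 0.9003, 0.0005], [-0.0028, 0.0019, -1.0]] 0.0026026525816527247 [-0.19 -0.15 -0.52] 0.994804703791804
all 14581 0.0671 [array([ 0.4366, -0.0513]), array([0.0528, 0.1038]), np.float64(81.3016)]
plinth 2779 0.0176 [array([ 0.4282, -0.0597]), array([0.0833, 0.0452]), np.float64(36.4631)]
upper 11002 0.071 [array([ 0.4614, -0.0579]), array([0.0362, 0.0447]), np.float64(64.3921)]
head 7386 0.0712 [array([ 0.4628, -0.0586]), array([0.0362, 0.0415]), np.float64(64.3921)]
```

View pics/wrist4.png

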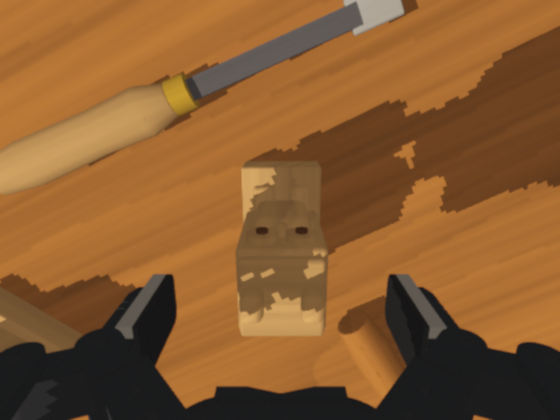

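```bash
python3 -m handwheel '[[0,[0,0,1.0],[0,0.002,0]],[0,[0,0,1.0],[0,0,0]],[0,[0,0,0.7],[0,0,0]],[0,[0,0,0.0],[0,0,0]],[255,[0,0,0],[0,0,0]],[255,[0,0,0],[0,0,0]],[255,[0,0,0],[0,0,0]],[255,[0,0,0],[0,0,0]]]' 60
python3 -c "
from rig import sensors;s=sensors.read_state();print(s)"
```

```text
time_s: 5.4
ee_pos: [0.4665, -0.0599, 0.0342]
eef_rot: [[-0.9, 0.435, 0.002], [0.435, 0.9, 0.001], [-0.001, 0.002, -1.0]]
wrist_force: [0.2, 0.4, -1.4]
grip_width: 0.418
{'time_s': 5.4, 'joints': array([ 0.05108962,  0.89172623, -0.03316324,  2.16447675,  0.28194427,
        0.08747832,  0.86999835]), 'joint_velocities': array([ 1.27342348e-03, -3.15653178e-03, -8.45302035e-04,  8.86127719e-05,
       -1.29050675e-03,  1.13009303e-03, -2.80953565e-04]), 'joint_torque': array([-6.94996459e-03, -4.92167437e+01,  1.13890663e+00, -1.80127077e+00,
       -2.85377337e-04,  9.58493874e-04, -4.12066338e-04]), 'ee_pos': array([ 0.46645043, -0.05994912,  0.03415472]), 'eef_rot': array([[-9.00371305e-01,  4.35119240e-01,  1.66155883e-03],
       [ 4.35121548e-01,  9.00370563e-01,  1.44480173e-03],
       [-8.67357631e-04,  2.02383807e-03, -9.99997576e-01]]), 'wrist_force': array([ 0.18693945,  0.43326924, -1.43847546]), 'ft_torque': array([-0.06187813, -0.01110495, -0.01036096]), 'grip_width': 0.4182891151007889}
```

```bash
python3 -m handwheel '[[255,[0,0,-2],[0,0,0]],[255,[0,0,-2.5],[0,0,0]],[255,[0,0,-2.5],[0,0,0]],[255,[0.3,0.3,-1],[0,0,-0.02]],[255,[0.9,1.5,0],[0,0,-0.03]],[255,[1.2,2.5,0],[0,0,-0.03]],[255,[1.2,2.5,0],[0,0,-0.03]],[255,[1.2,2.5,0],[0,0,-0.03]]]' 60
python3 -c "
from rig import sensors;s=sensors.read_state();print(s['joints'].round(3),s['ee_pos'],s['eef_rot'].round(4).tolist())"
```

```text
time_s: 6.4
ee_pos: [0.4542, 0.0452, 0.1147]
eef_rot: [[-0.953, 0.303, -0.002], [0.303, 0.953, 0.0], [0.002, -0.0, -1.0]]
wrist_force: [0.5, -0.1, -1.0]
grip_width: 0.415
[-0.137  0.716 -0.101  2.174  0.252  0.265  0.806] [0.45424036 0.04518496 0.11473653] [[-0.9531, 0.3028, -0.0022], [0.3028, 0.9531, 0.0002], [0.0022, -0.0004, -1.0]]
```

```bash
python3 -m handwheel '[[255,[0.8,2.8,0],[0,0,-0.014]],[255,[0.8,2.8,0],[0,0,-0.014]],[255,[0.8,2.8,0],[0,0,-0.014]],[255,[0.7,2.5,0],[0,0,-0.014]],[255,[0.3,1.2,0],[0,0,0]],[255,[0,0,0],[0,0,0]],[255,[0,0,0],[0,0,0]],[255,[0,0,0],[0,0,0]]]' 60
python3 snap.py wrist 5;python3 snap.py top 5
```

```text
time_s: 7.4
ee_pos: [0.4509, 0.175, 0.1114]
eef_rot: [[-0.97, 0.241, -0.01], [0.241, 0.971, -0.003], [0.009, -0.005, -1.0]]
wrist_force: [0.2, -0.1, -1.7]
grip_width: 0.41
7.45 [0.4509 0.1748 0.1114] [[-0.9704, 0.2412, -0.0097], [0.2413, 0.9705, -0.0031], [0.0087, -0.0053, -0.9999]] 0.004208870756889588 [-0.27 -0.85 -2.4 ] 0.4119485862819353
7.5 [0.451  0.1751 0.1115] [[-0.9705, 0.2409, -0.0095], [0.241, 0.9705, -0.0028], [0.0086, -0.005, -1.0]] 0.006287454877289431 [-0.61  0.42 -1.41] 0.4154480156310757
```

View pics/wrist5.png

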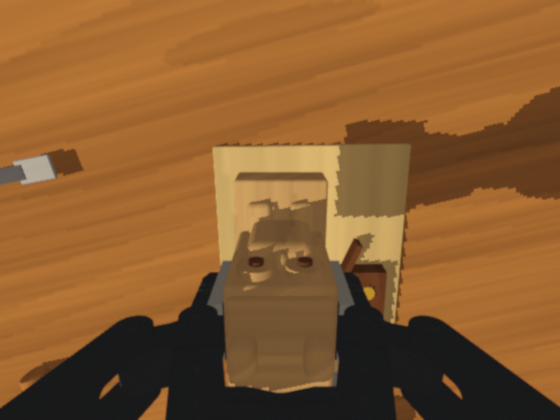

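```bash
python3 - <<'E'
from h import *
d=load("wrist5.pkl");w=cloud(d)
def proj(u,v,z):
    K=d["K"];R=d["pose"][:3,:3];t=d["pose"][:3,3]
    r=R@np.array([(u-K[0,2])/K[0,0],(v-K[1,2])/K[1,1],1]);return (t+r*(z-t[2])/r[2])[:2]
c=d["color"];hsv=cv2.cvtColor(c,cv2.COLOR_BGR2HSV)
for row in (160,200,230): print(row,hsv[row,205:225,1].tolist(),hsv[row,398:416,1].tolist())
a,b=proj(213,146,.006),proj(410,143.5,.006);print(a,b,np.linalg.norm(a-b),np.arctan2(*(a-b)[[0,1]]))
yaw=-.2304;R=np.array([[np.cos(yaw),-np.sin(yaw)],[np.sin(yaw),np.cos(yaw)]])
print("corners in jig frame",(a-[.5372,.1739])@R,(b-[.5372,.1739])@R)
# owl relative to TCP
T=np.array([.4509,.1748,.1114]);E=np.array([[-0.9704, 0.2412, -0.0097], [0.2413, 0.9705, -0.0031], [0.0087, -0.0053, -0.9999]])
P=(w[170:400,220:345].reshape(-1,3)-T)@E
for lo,hi in ((.010,.02),(-.042,-.03)):
    Q=P[(P[:,2]>lo)&(P[:,2]<hi)&(abs(P[:,0])<.06)&(abs(P[:,1])<.035)];print(len(Q),np.median(Q[:,2]),np.percentile(Q,[.5,99.5],axis=0).round(4).tolist(),[np.round(x,4) for x in cv2.minAreaRect(Q[:,:2].astype(np.float32))])
E
```

```text
160 [180, 180, 182, 182, 179, 181, 179, 174, 151, 133, 127, 127, 128, 127, 127, 128, 127, 127, 126, 126] [138, 136, 137, 139, 137, 138, 136, 137, 138, 137, 141, 151, 171, 181, 183, 183, 177, 177]
200 [177, 179, 180, 179, 180, 179, 180, 180, 180, 176, 161, 141, 129, 128, 129, 129, 127, 127, 127, 129] [137, 139, 137, 137, 139, 138, 139, 144, 165, 179, 181, 181, 179, 181, 182, 177, 177, 178]
230 [180, 179, 179, 179, 180, 179, 180, 181, 180, 181, 178, 177, 163, 141, 129, 128, 127, 128, 129, 129] [129, 129, 129, 129, 133, 152, 180, 183, 180, 180, 181, 181, 181, 183, 181, 181, 182, 182]
[0.39608417 0.14157948] [0.42534136 0.26642229] 0.12822522965154784 -2.9113946727330786
corners in jig frame [-0.13000592 -0.06369265] [-0.13003182  0.06453258]
4434 0.01620107548676057 [[0.0159, -0.0205, 0.0103], [0.042, 0.019, 0.0195]] [array([ 0.0273, -0.0007]), array([0.03  , 0.0403]), np.float64(0.6725)]
10056 -0.03729090291536838 [[-0.0152, -0.02, -0.0417], [0.0224, 0.0185, -0.0301]] [array([ 0.0028, -0.0004]), array([0.0398, 0.0417]), np.float64(88.879)]
```

```bash
python3 -m handwheel '[[255,[0.05,0.7,0.5],[-0.002,-0.003,-0.004]],[255,[0.05,0.7,1],[-0.002,-0.003,-0.004]],[255,[0.05,0.5,1],[-0.001,-0.003,-0.004]],[255,[0,0,1],[0,0,0]],[255,[0,0,1],[0,0,0]],[255,[0,0,1],[0,0,0]],[255,[0,0,0],[0,0,0]],[255,[0,0,0],[0,0,0]]]' 60
python3 - <<'E'
from rig import sensors
s=sensors.read_state();print(s['joints'].round(3),s['ee_pos'],s['eef_rot'].round(4).tolist(),s['wrist_force'])
E
cat > jf.py <<'E'
import numpy as np
from rig import sensors
s=sensors.read_state();p=s["ee_pos"];E=s["eef_rot"]
yaw=-.2304;R=np.array([[np.cos(yaw),-np.sin(yaw),0],[np.sin(yaw),np.cos(yaw),0],[0,0,1]])
q=R.T@(p-[.5372,.1740,0]);A=R.T@E
o=q-A@[-.0125,0,0]*np.array([1,1,0])
print("t",s["time_s"],"TCP jig mm",(q*1e3).round(2),"owl mm",((q+A@[.0125,0,.0342])*1e3).round(2),"vel",abs(s["joint_velocities"]).max().round(4))
print("yaw err",np.arctan2(A[0,1],A[1,1]).round(4),"tool z in jig",A[:,2].round(4),"F jig",(R.T@s["wrist_force"]).round(2),"M",(R.T@s["ft_torque"]).round(3),"gw",s["grip_width"],"q6",s["joints"][5].round(3))
d=np.array([-.0854,0,.0402])
E
python3 jf.py
```

```text
time_s: 8.5
ee_pos: [0.454, 0.1945, 0.0516]
eef_rot: [[-0.973, 0.229, -0.0], [0.229, 0.973, -0.001], [-0.0, -0.001, -1.0]]
wrist_force: [0.1, -0.5, -2.1]
grip_width: 0.417
[-0.468  0.862 -0.05   2.091  0.201  0.193  0.641] [0.45395668 0.1945497  0.05159159] [[-0.9734, 0.2292, -0.0001], [0.2292, 0.9734, -0.0008], [-0.0001, -0.0008, -1.0]] [ 0.06620041 -0.45999133 -2.14949616]
t 8.5 TCP jig mm [-85.74   1.    51.59] owl mm [-98.23   0.98  17.39] vel 0.0056
yaw err 0.0009 tool z in jig [ 1.e-04 -8.e-04 -1.e+00] F jig [ 0.17 -0.43 -2.15] M [0.01  0.003 0.026] gw 0.4169541339489863 q6 0.193
```

```bash
python3 -m handwheel '[[255,[0,-0.05,0.4],[0,0,0]],[255,[0,-0.05,0.4],[0,0,0]],[255,[0,0,0.25],[0,0,0]],[255,[0,0,0],[0,0,0]],[255,[0,0,0.0],[0,0,0]],[255,[0,0,0],[0,0,0]],[255,[0,0,0],[0,0,0]],[255,[0,0,0],[0,0,0]]]' 60
python3 jf.py; python3 snap.py top 6; python3 snap.py side 6
```

```text
time_s: 9.5
ee_pos: [0.4544, 0.1937, 0.0413]
eef_rot: [[-0.973, 0.23, 0.002], [0.23, 0.973, 0.0], [-0.002, 0.001, -1.0]]
wrist_force: [-0.2, -0.6, -1.7]
grip_width: 0.413
t 9.5 TCP jig mm [-85.07   0.29  41.33] owl mm [-97.51   0.33   7.11] vel 0.0021
yaw err 0.0013 tool z in jig [ 1.7e-03  7.0e-04 -1.0e+00] F jig [-0.08 -0.63 -1.72] M [ 0.005  0.002 -0.02 ] gw 0.4134239601732475 q6 0.167
9.55 [0.4544 0.1937 0.0413] [[-0.9733, 0.2296, 0.0018], [0.2296, 0.9733, 0.0003], [-0.0017, 0.0007, -1.0]] 0.0019902425873664807 [-0.81  0.75 -1.33] 0.4141639586605313
9.6 [0.4544 0.1937 0.0413] [[-0.9733, 0.2296, 0.0017], [0.2296, 0.9733, 0.0002], [-0.0016, 0.0006, -1.0]] 0.0010740349895302151 [-0.56  0.47 -1.32] 0.41228379169963764
```

```bash
python3 -c "
import cv2
for n,(x0,x1,y0,y1) in (('side',(130,280,110,240)),('top',(130,250,150,270))):
    cv2.imwrite(f'pics/{n}6c.png',cv2.resize(cv2.imread(f'pics/{n}6.png')[y0:y1,x0:x1],None,fx=4.5,fy=4.5,interpolation=2))"
```

```text
(no output)
```

View pics/side6c.png

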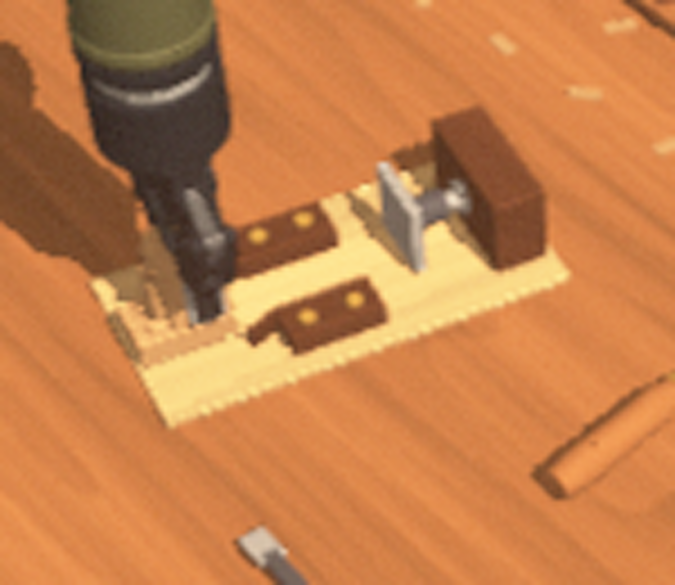

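```bash
python3 -m handwheel '[[255,[0,0,0.08],[0,-0.001,0]],[255,[0,0,0],[0,0,0]],[255,[0,0,0],[0,0,0]],[255,[-0.5,0,0],[0,0,0]],[255,[-0.8,0,0],[0,0,0]],[255,[-0.8,0,0],[0,0,0]],[255,[0,0,0],[0,0,0]],[255,[0,0,0],[0,0,0]]]' 60
python3 jf.py
```

```text
time_s: 10.6
ee_pos: [0.4771, 0.1882, 0.0405]
eef_rot: [[-0.973, 0.231, 0.004], [0.231, 0.973, 0.0], [-0.003, 0.001, -1.0]]
wrist_force: [-0.5, 0.3, -2.4]
grip_width: 0.414
t 10.6 TCP jig mm [-6.178e+01  5.000e-02  4.052e+01] owl mm [-74.16   0.11   6.27] vel 0.0086
yaw err 0.0022 tool z in jig [ 3.5e-03  9.0e-04 -1.0e+00] F jig [-0.55  0.14 -2.41] M [ 0.03  -0.035 -0.002] gw 0.4143078435314514 q6 0.212
```

```bash
python3 -m handwheel '[[255,[-0.5,0,0],[0,0.002,-0.002]],[255,[-0.7,0,0],[0,0.002,0]],[255,[-0.7,0,0],[0,0,0]],[255,[-0.7,0,0],[0,0,0]],[255,[-0.7,0,0],[0,0,0]],[255,[-0.5,0,0],[0,0,0]],[255,[0,0,0],[0,0,0]],[255,[0,0,0],[0,0,0]]]' 60
python3 jf.py; python3 snap.py top 7
```

```text
time_s: 11.6
ee_pos: [0.5165, 0.1788, 0.0404]
eef_rot: [[-0.974, 0.229, -0.001], [0.229, 0.974, 0.001], [0.001, 0.001, -1.0]]
wrist_force: [0.7, 0.4, -2.8]
grip_width: 0.416
t 11.6 TCP jig mm [-21.25  -0.1   40.4 ] owl mm [-33.79  -0.08   6.21] vel 0.0026
yaw err 0.0002 tool z in jig [-1.1e-03  7.0e-04 -1.0e+00] F jig [ 0.55  0.55 -2.77] M [ 0.053 -0.037 -0.02 ] gw 0.41566916372091056 q6 0.308
11.65 [0.5165 0.1787 0.0404] [[-0.9736, 0.2285, -0.0009], [0.2285, 0.9736, 0.0009], [0.0011, 0.0007, -1.0]] 0.002929712041054157 [ 0.55 -1.37 -1.82] 0.41470119501936165
```

```bash
python3 -c "
import cv2
for n,(x0,x1,y0,y1) in (('top',(130,250,150,270)),):
    cv2.imwrite(f'pics/{n}7c.png',cv2.resize(cv2.imread(f'pics/{n}7.png')[y0:y1,x0:x1],None,fx=4.5,fy=4.5,interpolation=2))"
```

```text
(no output)
```

View pics/top7c.png

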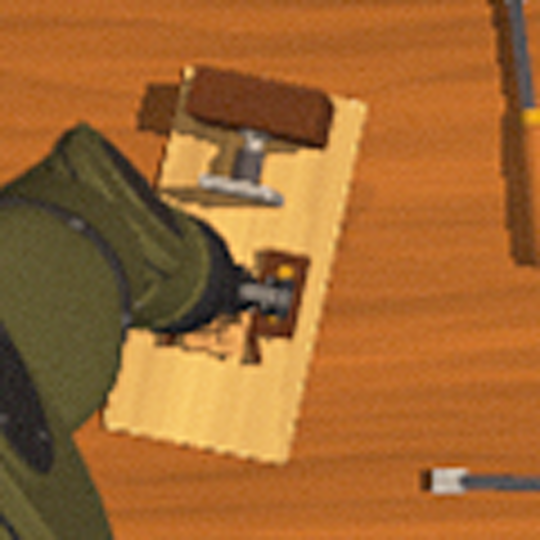

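```bash
python3 -m handwheel '[[255,[-0.5,0.01,0],[0,0,0]],[255,[-0.6,0,0],[0,0,0]],[255,[-0.6,0,0],[0,0,0]],[255,[-0.6,0,0],[0,0,0]],[255,[-0.5,0,0],[0,0,0]],[255,[-0.4,0,0],[0,0,0]],[255,[0,0,0],[0,0,0]],[255,[0,0,0],[0,0,0]]]' 60
python3 jf.py
```

```text
time_s: 12.65
ee_pos: [0.5496, 0.171, 0.0402]
eef_rot: [[-0.974, 0.228, -0.001], [0.228, 0.974, 0.001], [0.001, 0.0, -1.0]]
wrist_force: [-0.7, 0.0, -1.5]
grip_width: 0.413
t 12.65 TCP jig mm [12.79 -0.1  40.24] owl mm [ 0.24 -0.09  6.06] vel 0.0035
yaw err -0.0 tool z in jig [-1.4e-03  4.0e-04 -1.0e+00] F jig [-0.72 -0.15 -1.5 ] M [ 0.003 -0.041 -0.014] gw 0.4128932317553691 q6 0.382
```

```bash
python3 -m handwheel '[[255,[-0.3,0,0],[0,0,0]],[255,[-0.3,0,0],[0,0,0]],[255,[-0.3,0,0],[0,0,0]],[255,[-0.3,0,0],[0,0,0]],[255,[-0.3,0,0],[0,0,0]],[255,[-0.2,0,0],[0,0,0]],[255,[0,0,0],[0,0,0]],[255,[0,0,0],[0,0,0]]]' 60
python3 jf.py
```

```text
time_s: 13.65
ee_pos: [0.5654, 0.1673, 0.0401]
eef_rot: [[-0.974, 0.228, -0.004], [0.228, 0.974, 0.001], [0.004, -0.0, -1.0]]
wrist_force: [-1.9, -0.8, -2.0]
grip_width: 0.417
t 13.65 TCP jig mm [29.02 -0.06 40.14] owl mm [16.37 -0.09  5.99] vel 0.0017
yaw err -0.0008 tool z in jig [-4.5e-03 -5.0e-04 -1.0e+00] F jig [-1.7  -1.18 -2.01] M [ 0.042  0.181 -0.023] gw 0.41719284619174435 q6 0.423
```

```bash
python3 -m handwheel '[[255,[-0.2,0,0],[0,-0.003,0]],[255,[-0.2,0,0],[0,-0.002,0]],[255,[-0.2,0,0],[0,0,0]],[255,[-0.1,0,0],[0,0,0]],[255,[-0.1,0,0],[0,0,0]],[255,[0,0,0],[0,0,0]],[255,[0,0,0],[0,0,0]],[255,[0,0,0],[0,0,0]]]' 60
python3 jf.py
```

```text
time_s: 14.65
ee_pos: [0.5658, 0.1673, 0.0402]
eef_rot: [[-0.974, 0.226, -0.013], [0.226, 0.974, -0.001], [0.012, -0.004, -1.0]]
wrist_force: [-3.9, 0.3, 2.0]
grip_width: 0.41
t 14.65 TCP jig mm [2.934e+01 4.000e-02 4.022e+01] owl mm [16.42 -0.12  6.17] vel 0.0016
yaw err -0.0021 tool z in jig [-0.0123 -0.0039 -0.9999] F jig [-3.86 -0.63  1.97] M [ 0.075  0.769 -0.145] gw 0.41046235147633264 q6 0.439
```

```bash
python3 -m handwheel '[[255,[-0.2,0,-0.02],[-0.002,-0.01,0]],[255,[-0.2,0,-0.02],[-0.002,-0.01,0]],[255,[-0.2,0,0],[0,-0.01,-0.002]],[255,[-0.2,0,0],[0,-0.006,0]],[255,[-0.05,0,0],[0,-0.005,0]],[255,[-0.05,0,0],[0,-0.005,0]],[255,[-0.05,0,0],[0,-0.005,0]],[255,[-0.05,0,0],[0,-0.005,0]]]' 60
python3 jf.py; python3 snap.py side 8; python3 -c "
import cv2
for n,(x0,x1,y0,y1) in (('side',(140,270,100,220)),):
    cv2.imwrite(f'pics/{n}8c.png',cv2.resize(cv2.imread(f'pics/{n}8.png')[y0:y1,x0:x1],None,fx=5,fy=5,interpolation=2))"
```

```text
time_s: 15.65
ee_pos: [0.5664, 0.1675, 0.0409]
eef_rot: [[-0.975, 0.221, 0.027], [0.22, 0.975, -0.011], [-0.029, -0.004, -1.0]]
wrist_force: [-5.7, 1.7, 7.1]
grip_width: 0.413
t 15.65 TCP jig mm [29.95  0.31 40.92] owl mm [18.45  0.07  6.37] vel 0.0504
yaw err -0.0079 tool z in jig [ 0.0292 -0.0041 -0.9996] F jig [-5.91  0.35  7.07] M [ 0.057  1.698 -0.089] gw 0.41305128035382266 q6 0.378
15.7 [0.5664 0.1675 0.041 ] [[-0.975, 0.2205, 0.0277], [0.2203, 0.9754, -0.0107], [-0.0294, -0.0043, -0.9996]] 0.0051564907729580445 [-5.56  1.64  5.44] 0.41128518133480607
```

View pics/side8c.png

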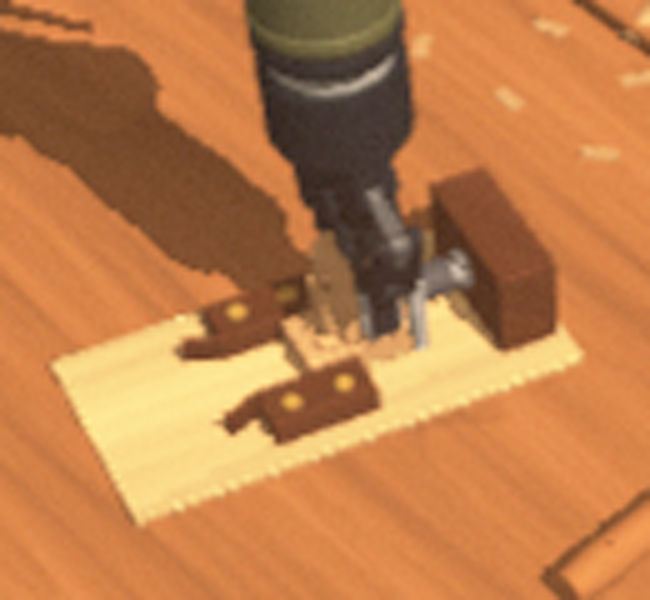

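```bash
python3 -m handwheel '[[255,[0,0,-0.02],[0.002,0.008,-0.002]],[255,[0,0,-0.02],[0.002,0.008,-0.002]],[255,[0,0,-0.02],[0,0.008,-0.002]],[255,[0,0,0],[0,0.002,-0.002]],[255,[-0.35,0,0],[0,0,0]],[255,[-0.35,0,0],[0,0,0]],[255,[-0.35,0,0],[0,0,0]],[255,[-0.35,0,0],[0,0,0]]]' 60
python3 jf.py
```

```text
time_s: 16.7
ee_pos: [0.5714, 0.1668, 0.0403]
eef_rot: [[-0.977, 0.21, -0.017], [0.211, 0.978, -0.009], [0.015, -0.012, -1.0]]
wrist_force: [-11.4, 2.3, 8.8]
grip_width: 0.414
t 16.7 TCP jig mm [34.96  0.85 40.33] owl mm [21.95  0.2   6.32] vel 0.0863
yaw err -0.0184 tool z in jig [-0.0149 -0.0124 -0.9998] F jig [-11.63  -0.36   8.77] M [ 0.239  2.077 -0.334] gw 0.4135381764258561 q6 0.465
```

```bash
python3 -m handwheel '[[255,[-0.25,0,-0.1],[-0.003,-0.003,0.004]],[255,[-0.25,0,-0.1],[-0.003,-0.003,0.004]],[255,[-0.25,0,-0.1],[-0.003,-0.003,0.004]],[255,[-0.25,0,-0.05],[-0.003,-0.003,0.004]],[255,[-0.25,0,0],[0,-0.001,0.001]],[255,[-0.25,0,0],[0,-0.001,0.001]],[255,[-0.25,0,0],[0,-0.001,0.001]],[255,[-0.25,0,0],[0,-0.001,0.001]]]' 80
python3 jf.py
```

```text
time_s: 17.7
ee_pos: [0.5716, 0.167, 0.0407]
eef_rot: [[-0.975, 0.221, -0.036], [0.221, 0.975, -0.001], [0.035, -0.009, -0.999]]
wrist_force: [-7.5, 2.8, 5.0]
grip_width: 0.414
t 17.7 TCP jig mm [35.04  1.04 40.66] owl mm [21.37  0.63  6.92] vel 0.0483
yaw err -0.0079 tool z in jig [-0.0346 -0.0093 -0.9994] F jig [-7.9   1.    5.03] M [ 0.246  1.589 -0.035] gw 0.4137062508627653 q6 0.493
```

```bash
python3 -m handwheel '[[255,[-0.25,0,-0.05],[-0.003,-0.01,0.002]],[255,[-0.25,0,-0.05],[-0.003,-0.01,0.002]],[255,[-0.3,0,-0.05],[-0.003,-0.01,0.002]],[255,[-0.3,0,0],[0,-0.006,0.002]],[255,[-0.3,0,0],[0,-0.004,0.001]],[255,[-0.3,0,0],[0,-0.004,0.001]],[255,[-0.3,0,0],[0,-0.004,0.001]],[255,[-0.3,0,0],[0,-0.004,0.001]]]' 80
python3 jf.py; python3 snap.py side 9; python3 -c "
import cv2
for n,(x0,x1,y0,y1) in (('side',(140,270,100,220)),):
    cv2.imwrite(f'pics/{n}9c.png',cv2.resize(cv2.imread(f'pics/{n}9.png')[y0:y1,x0:x1],None,fx=5,fy=5,interpolation=2))"; python3 jf.py
```

```text
time_s: 18.7
ee_pos: [0.5717, 0.167, 0.0405]
eef_rot: [[-0.975, 0.222, -0.023], [0.222, 0.975, -0.006], [0.022, -0.011, -1.0]]
wrist_force: [-9.6, 2.1, 5.0]
grip_width: 0.416
t 18.7 TCP jig mm [35.21  1.09 40.48] owl mm [21.98  0.64  6.56] vel 0.0234
yaw err -0.0069 tool z in jig [-0.0215 -0.0107 -0.9997] F jig [-9.8  -0.12  5.01] M [ 0.295  1.958 -0.139] gw 0.41593637871284944 q6 0.475
18.75 [0.5717 0.167  0.0405] [[-0.9748, 0.2217, -0.0235], [0.2218, 0.9751, -0.0056], [0.0217, -0.0106, -0.9997]] 0.002429688602478967 [-9.97  1.61  6.11] 0.40707264790319697
t 18.75 TCP jig mm [35.22  1.1  40.45] owl mm [21.99  0.64  6.54] vel 0.0024
yaw err -0.0069 tool z in jig [-0.0216 -0.0108 -0.9997] F jig [-10.08  -0.71   6.11] M [ 0.242  1.966 -0.108] gw 0.40707264790319697 q6 0.475
```

View pics/side9c.png

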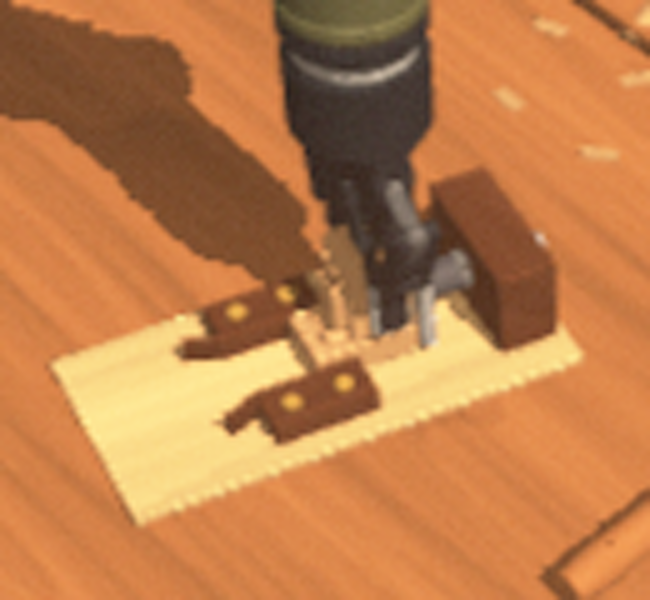

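```bash
python3 -m handwheel '[[255,[-0.3,-0.03,-0.2],[-0.003,-0.006,0.002]],[255,[-0.3,-0.03,-0.2],[-0.003,-0.006,0.002]],[255,[-0.3,-0.03,-0.2],[-0.003,-0.006,0.002]],[255,[-0.3,0,-0.2],[-0.003,-0.005,0.002]],[255,[-0.3,0,-0.2],[0,-0.005,0.001]],[255,[-0.3,0,-0.2],[0,-0.005,0.001]],[255,[-0.3,0,-0.2],[0,-0.005,0.001]],[255,[-0.3,0,-0.2],[0,-0.005,0.001]]]' 80
python3 jf.py
```

```text
time_s: 19.75
ee_pos: [0.5708, 0.1664, 0.0453]
eef_rot: [[-0.975, 0.223, -0.026], [0.223, 0.975, -0.004], [0.025, -0.01, -1.0]]
wrist_force: [-6.5, 4.0, -6.0]
grip_width: 0.407
t 19.75 TCP jig mm [34.47  0.32 45.33] owl mm [21.14 -0.08 11.45] vel 0.0233
yaw err -0.0057 tool z in jig [-0.0247 -0.0097 -0.9996] F jig [-7.23  2.41 -6.02] M [ 0.495  1.409 -0.169] gw 0.4068791168914827 q6 0.484
```

```bash
python3 -m handwheel '[[255,[-0.3,0,0.15],[-0.003,-0.006,0.002]],[255,[-0.35,0,0.15],[-0.003,-0.006,0.002]],[255,[-0.4,0,0.1],[-0.003,-0.006,0.002]],[255,[-0.4,0,0],[-0.001,-0.005,0.002]],[255,[-0.4,0,0],[0,-0.005,0.001]],[255,[-0.4,0,0],[0,-0.005,0.001]],[255,[-0.4,0,0],[0,-0.005,0.001]],[255,[-0.4,0,0],[0,-0.005,0.001]]]' 80
python3 jf.py; python3 snap.py wrist 10
```

```text
time_s: 20.75
ee_pos: [0.5729, 0.1659, 0.0406]
eef_rot: [[-0.974, 0.224, -0.033], [0.224, 0.974, -0.005], [0.031, -0.013, -0.999]]
wrist_force: [-11.9, 1.9, 7.7]
grip_width: 0.414
t 20.75 TCP jig mm [36.62  0.29 40.57] owl mm [23.09 -0.19  6.77] vel 0.0349
yaw err -0.0044 tool z in jig [-0.0305 -0.0126 -0.9995] F jig [-12.06  -0.88   7.68] M [ 0.406  2.237 -0.242] gw 0.4135017268431988 q6 0.492
20.8 [0.5729 0.1659 0.0406] [[-0.974, 0.224, -0.0326], [0.2243, 0.9745, -0.0054], [0.0306, -0.0126, -0.9995]] 0.005239729793198194 [-11.73   2.09   7.52] 0.4089879310771656
```

View pics/wrist10.png

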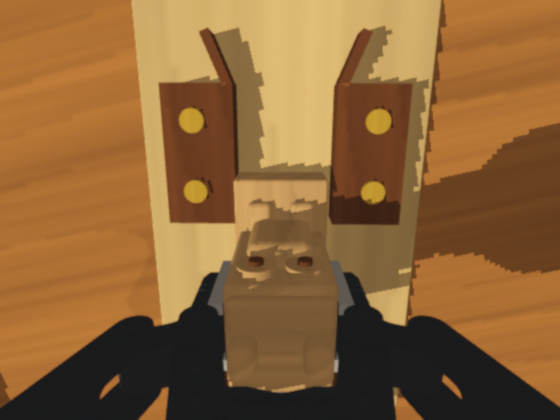

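```bash
cat > pl.py <<'E'
from h import *
import sys
w=cloud(load(sys.argv[1]))
yaw=-.2304;R=np.array([[np.cos(yaw),-np.sin(yaw),0],[np.sin(yaw),np.cos(yaw),0],[0,0,1]])
P=(w-[.5372,.1740,0])@R
def fit(u0,u1,v0,v1,lo,hi):
    Q=P[v0:v1,u0:u1].reshape(-1,3);Q=Q[(Q[:,2]>lo)&(Q[:,2]<hi)]
    A=np.c_[Q[:,:2]-Q[:,:2].mean(0),np.ones(len(Q))]
    for _ in range(3):
        s=np.linalg.lstsq(A,Q[:,2],rcond=None)[0];k=abs(A@s-Q[:,2])<.002;A=A[k];Q=Q[k]
    return len(Q),Q.mean(0).round(4),s.round(4)
print("board",fit(270,310,100,165,0,.012))
print("cheekL",fit(170,230,90,220,.014,.026));print("cheekR",fit(340,400,90,220,.014,.026))
print("plinth top",fit(238,324,176,225,.017,.033))
Q=P[176:215,225:340].reshape(-1,3);Q=Q[(Q[:,2]>.021)&(Q[:,2]<.033)];print("plinth x,y extents",np.percentile(Q,[1,99],axis=0).round(4).tolist())
E
python3 pl.py wrist10.pkl
```

```text
board (2589, array([-0.024 ,  0.0027,  0.0056]), array([0.0017, 0.0011, 0.0056]))
cheekL (7392, array([-0.0149, -0.0357,  0.0197]), array([-0.0007, -0.0048,  0.0197]))
cheekR (7360, array([-0.0154,  0.0365,  0.0197]), array([-0.0015,  0.0025,  0.0197]))
plinth top (2323, array([-0.0001, -0.001 ,  0.0251]), array([ 0.1105, -0.0101,  0.0255]))
plinth x,y extents [[-0.006, -0.0205, 0.0218], [0.0091, 0.0185, 0.0307]]
```

```bash
python3 -m handwheel '[[255,[-0.36,0,-0.08],[-0.004,-0.012,0.002]],[255,[-0.36,0,-0.08],[-0.004,-0.012,0.002]],[255,[-0.36,0,-0.08],[-0.003,-0.01,0.002]],[255,[-0.36,0,-0.08],[-0.002,-0.008,0.002]],[255,[-0.36,0,-0.08],[-0.001,-0.008,0.001]],[255,[-0.36,0,-0.08],[-0.001,-0.008,0.001]],[255,[-0.36,0,-0.08],[-0.001,-0.008,0.001]],[255,[-0.36,0,-0.08],[-0.001,-0.008,0.001]]]' 80
python3 jf.py; python3 snap.py wrist 11; python3 pl.py wrist11.pkl
```

```text
time_s: 21.8
ee_pos: [0.5723, 0.1661, 0.0403]
eef_rot: [[-0.975, 0.223, -0.01], [0.223, 0.975, -0.007], [0.008, -0.009, -1.0]]
wrist_force: [-8.6, 3.1, 0.4]
grip_width: 0.416
t 21.8 TCP jig mm [35.95  0.27 40.33] owl mm [23.18 -0.11  6.23] vel 0.0166
yaw err -0.0057 tool z in jig [-0.0078 -0.0092 -0.9999] F jig [-9.08  1.1   0.35] M [ 0.393  1.942 -0.206] gw 0.4156316492106045 q6 0.452
21.85 [0.5722 0.1661 0.0403] [[-0.9748, 0.2228, -0.0097], [0.2228, 0.9748, -0.0072], [0.0078, -0.0092, -0.9999]] 0.0029528547719115616 [-8.77  3.13  0.01] 0.4138139788338625
board (2584, array([-0.024 ,  0.0027,  0.0056]), array([-0.0023,  0.0021,  0.0056]))
cheekL (7367, array([-0.0152, -0.0353,  0.0197]), array([-0.0005, -0.0059,  0.0197]))
cheekR (7393, array([-0.0158,  0.0362,  0.0197]), array([-0.0012,  0.0022,  0.0197]))
plinth top (2341, array([-0.0004, -0.001 ,  0.0242]), array([ 0.1096, -0.007 ,  0.0245]))
plinth x,y extents [[-0.0063, -0.0206, 0.0214], [0.0089, 0.0185, 0.0299]]
```

```bash
python3 -m handwheel '[[255,[-0.37,0,-0.07],[-0.002,-0.008,0.002]],[255,[-0.37,0,-0.07],[-0.002,-0.008,0.002]],[255,[-0.37,0,-0.07],[-0.002,-0.008,0.001]],[255,[-0.37,0,-0.07],[-0.001,-0.008,0.001]],[255,[-0.37,0,-0.07],[-0.001,-0.008,0.001]],[255,[-0.37,0,-0.07],[-0.001,-0.008,0.001]],[255,[-0.37,0,-0.07],[-0.001,-0.008,0.001]],[255,[-0.37,0,-0.07],[-0.001,-0.008,0.001]]]' 80
python3 jf.py
```

```text
time_s: 22.85
ee_pos: [0.572, 0.1662, 0.0403]
eef_rot: [[-0.975, 0.223, 0.001], [0.223, 0.975, -0.012], [-0.004, -0.011, -1.0]]
wrist_force: [-9.2, 3.2, 1.7]
grip_width: 0.412
t 22.85 TCP jig mm [35.67  0.35 40.26] owl mm [23.3  -0.11  6.01] vel 0.0141
yaw err -0.0058 tool z in jig [ 0.004  -0.0112 -0.9999] F jig [-9.69  1.05  1.69] M [ 0.463  2.218 -0.249] gw 0.4124459478313314 q6 0.435
```

```bash
python3 -m handwheel '[[255,[-0.38,0,-0.08],[-0.001,-0.007,0.001]],[255,[-0.38,0,-0.08],[-0.001,-0.007,0.001]],[255,[-0.38,0,-0.08],[-0.001,-0.007,0.001]],[255,[-0.38,0,-0.08],[-0.001,-0.007,0.001]],[255,[-0.38,0,-0.08],[-0.001,-0.007,0.001]],[255,[-0.38,0,-0.08],[-0.001,-0.007,0.001]],[255,[-0.38,0,-0.08],[-0.001,-0.007,0.001]],[255,[-0.38,0,-0.08],[-0.001,-0.007,0.001]]]' 80
python3 jf.py;  python3 -m handwheel '[[255,[-0.38,0,-0.08],[-0.001,-0.007,0.001]],[255,[-0.38,0,-0.08],[-0.001,-0.007,0.001]],[255,[-0.38,0,-0.08],[-0.001,-0.007,0.001]],[255,[-0.38,0,-0.08],[-0.001,-0.007,0.001]],[255,[-0.38,0,-0.08],[-0.001,-0.007,0.001]],[255,[-0.38,0,-0.08],[-0.001,-0.007,0.001]],[255,[-0.38,0,-0.08],[-0.001,-0.007,0.001]],[255,[-0.38,0,-0.08],[-0.001,-0.007,0.001]]]' 80
python3 jf.py; python3 snap.py side 12; python3 snap.py top 12;python3 snap.py wrist 12; python3 jf.py; python3 pl.py wrist12.pkl
python3 -c "
import cv2
cv2.imwrite('pics/side12c.png',cv2.resize(cv2.imread('pics/side12.png')[100:220,140:270],None,fx=5,fy=5,interpolation=2))"
```

```text
time_s: 23.85
ee_pos: [0.572, 0.1664, 0.0404]
eef_rot: [[-0.975, 0.223, 0.002], [0.223, 0.975, -0.017], [-0.006, -0.016, -1.0]]
wrist_force: [-8.3, 2.1, 0.3]
grip_width: 0.41
t 23.85 TCP jig mm [35.61  0.51 40.37] owl mm [23.31 -0.1   6.1 ] vel 0.0069
yaw err -0.0053 tool z in jig [ 0.0058 -0.0159 -0.9999] F jig [-8.52  0.12  0.3 ] M [ 0.514  2.31  -0.227] gw 0.41045007064292605 q6 0.437
time_s: 24.85
ee_pos: [0.572, 0.1665, 0.0405]
eef_rot: [[-0.975, 0.223, 0.003], [0.223, 0.975, -0.022], [-0.007, -0.021, -1.0]]
wrist_force: [-8.1, 4.0, 0.4]
grip_width: 0.415
t 24.85 TCP jig mm [35.62  0.63 40.48] owl mm [23.38 -0.14  6.2 ] vel 0.0056
yaw err -0.0051 tool z in jig [ 0.0076 -0.0208 -0.9998] F jig [-8.79  2.    0.45] M [ 0.512  2.354 -0.241] gw 0.41501306360930607 q6 0.439
24.9 [0.572  0.1665 0.0405] [[-0.9747, 0.2234, 0.0026], [0.2232, 0.9745, -0.022], [-0.0075, -0.0208, -0.9998]] 0.0012685516471378395 [-8.64  3.13  0.73] 0.4088363700169824
24.95 [0.572  0.1665 0.0405] [[-0.9747, 0.2233, 0.0026], [0.2232, 0.9745, -0.022], [-0.0074, -0.0208, -0.9998]] 0.0016855287405268722 [-8.47  3.12 -0.31] 0.40986657518400854
25.0 [0.572  0.1665 0.0405] [[-0.9747, 0.2233, 0.0026], [0.2232, 0.9745, -0.0219], [-0.0074, -0.0208, -0.9998]] 0.002168344106744235 [-8.64  3.51  0.31] 0.4114045287923244
t 25.0 TCP jig mm [35.58  0.67 40.48] owl mm [23.34 -0.1   6.2 ] vel 0.0022
yaw err -0.0051 tool z in jig [ 0.0075 -0.0208 -0.9998] F jig [-9.21  1.44  0.31] M [ 0.488  2.336 -0.217] gw 0.4114045287923244 q6 0.439
board (2577, array([-0.0239,  0.0027,  0.0056]), array([-0.0003, -0.0039,  0.0056]))
cheekL (7394, array([-0.0153, -0.0351,  0.0198]), array([-0.0014, -0.0065,  0.0198]))
cheekR (7391, array([-0.016 ,  0.0361,  0.0197]), array([-0.0014,  0.0047,  0.0197]))
plinth top (2327, array([-0.0008, -0.0009,  0.0239]), array([ 0.1169, -0.0164,  0.0242]))
plinth x,y extents [[-0.0065, -0.0203, 0.0215], [0.0087, 0.0187, 0.0296]]
```

View pics/side12c.png

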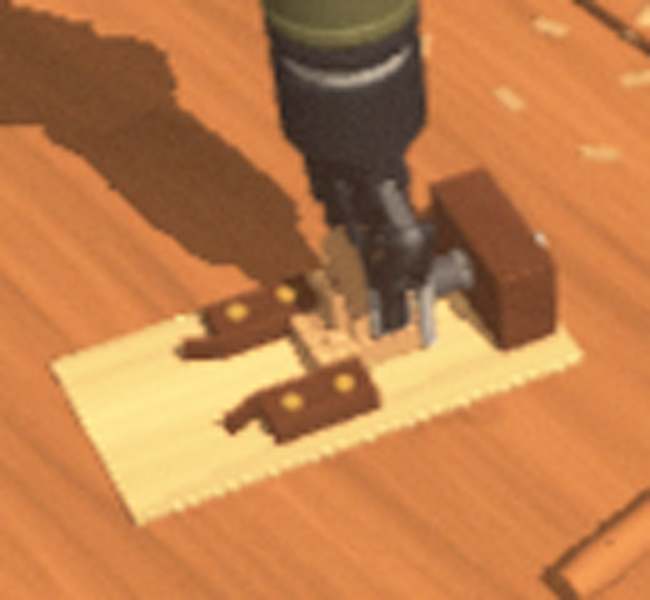

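View pics/top12.png

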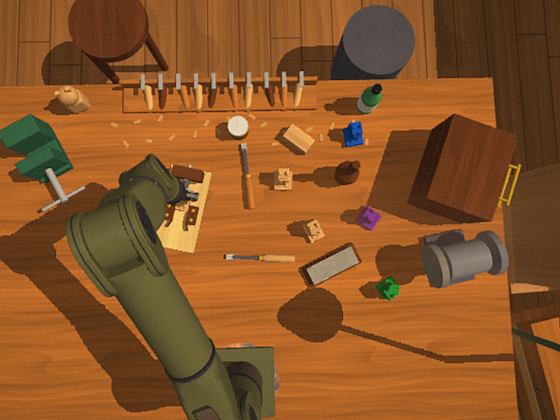

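```bash
python3 -m handwheel '[[255,[-0.4,0,-0.08],[-0.003,-0.007,0.001]],[255,[-0.4,0,-0.08],[-0.003,-0.007,0.001]],[255,[-0.4,0,-0.08],[-0.003,-0.007,0.001]],[255,[-0.4,0,-0.08],[-0.003,-0.007,0.001]],[255,[-0.4,0,-0.08],[-0.003,-0.007,0.001]],[255,[-0.4,0,-0.08],[-0.003,-0.007,0.001]],[255,[-0.4,0,-0.08],[-0.003,-0.007,0.001]],[255,[-0.4,0,-0.08],[-0.003,-0.007,0.001]]]' 80
python3 jf.py;  python3 -m handwheel '[[255,[-0.4,0,-0.08],[-0.002,-0.007,0.001]],[255,[-0.4,0,-0.08],[-0.002,-0.007,0.001]],[255,[-0.4,0,-0.08],[-0.002,-0.007,0.001]],[255,[-0.4,0,-0.08],[-0.002,-0.007,0.001]],[255,[-0.4,0,-0.08],[-0.002,-0.007,0.001]],[255,[-0.4,0,-0.08],[-0.002,-0.007,0.001]],[255,[-0.4,0,-0.08],[-0.002,-0.007,0.001]],[255,[-0.4,0,-0.08],[-0.002,-0.007,0.001]]]' 80
python3 jf.py; python3 snap.py wrist 13; python3 pl.py wrist13.pkl; python3 jf.py
```

```text
time_s: 26.0
ee_pos: [0.5723, 0.1662, 0.0405]
eef_rot: [[-0.975, 0.221, 0.004], [0.221, 0.975, -0.013], [-0.007, -0.011, -1.0]]
wrist_force: [-9.0, 4.1, 0.6]
grip_width: 0.412
t 26.0 TCP jig mm [35.94  0.46 40.46] owl mm [23.68 -0.03  6.17] vel 0.0106
yaw err -0.0078 tool z in jig [ 0.007  -0.0114 -0.9999] F jig [-9.65  1.9   0.59] M [ 0.254  2.22  -0.222] gw 0.4121266209756992 q6 0.432
time_s: 27.0
ee_pos: [0.5723, 0.1663, 0.0405]
eef_rot: [[-0.976, 0.22, 0.004], [0.219, 0.976, -0.011], [-0.006, -0.01, -1.0]]
wrist_force: [-8.8, 3.3, 1.0]
grip_width: 0.412
t 27.0 TCP jig mm [35.96  0.48 40.48] owl mm [23.67  0.03  6.21] vel 0.0023
yaw err -0.009 tool z in jig [ 0.0061 -0.0098 -0.9999] F jig [-9.34  1.18  0.98] M [ 0.218  2.253 -0.293] gw 0.4115932983971841 q6 0.432
27.05 [0.5723 0.1662 0.0405] [[-0.9756, 0.2196, 0.0037], [0.2195, 0.9756, -0.011], [-0.006, -0.0099, -0.9999]] 0.002511622976931872 [-9.17  3.38  0.4 ] 0.4134608825927543
board (2588, array([-0.0236,  0.0026,  0.0056]), array([-0.0019, -0.0036,  0.0056]))
cheekL (7383, array([-0.0149, -0.0352,  0.0197]), array([-0.0013, -0.0056,  0.0198]))
cheekR (7356, array([-0.0157,  0.036 ,  0.0197]), array([-0.0012,  0.0039,  0.0197]))
plinth top (2350, array([-0.0002, -0.0011,  0.0239]), array([ 0.1284, -0.0048,  0.0242]))
plinth x,y extents [[-0.0061, -0.0205, 0.0216], [0.0091, 0.0185, 0.0295]]
t 27.05 TCP jig mm [35.97  0.45 40.48] owl mm [23.68  0.    6.21] vel 0.0025
yaw err -0.009 tool z in jig [ 0.0061 -0.0098 -0.9999] F jig [-9.7   1.19  0.4 ] M [ 0.282  2.134 -0.277] gw 0.4134608825927543 q6 0.432
```

The push has been steady at about 9.5 N for several seconds, so I'm handing in.

```bash
python3 -c "
from rig import ticket;print(ticket.sign_off())"; python3 jf.py
```

```text
the job is handed in; nothing more can be done
None
the job is handed in; nothing more can be done
```

I found the narrow owl, stood it on the board in front of the gap, slid it through, and handed the job in at about 27 s with it still gripped and pressed against the pad. The hand-in gave no verdict.

- **Which owl:** Its plinth measured 40 mm wide, against about 48 and 55 mm for the other two wooden owls.
- **Last readings before hand-in:**
  - **Push:** The wrist force along the jig was about 9.5 N, steady for more than 4 s. The pad was sunk about 8.5–9 mm, worked out from the owl's position because the pad itself cannot be read directly.
  - **Owl pose:** It stood 0.2 mm above the nominal board height and within about 1 mm of the jig's centre line. Yaw and tilt were each about 0.01 rad, taken from the hand's pose.
  - **Motion:** The arm was essentially still.
- **Surroundings:** In the last top view, at about 25 s, the other two owls and all the tools looked where they were at the start.
- **What did not go smoothly:**
  - **Stalled push:** The first push stalled at 2–4 N because the arm yields under load, so I had to keep commanding forward shifts.
  - **Brief tilt and lift:** While I balanced the push, the hand tilted up to 0.035 rad and rose about 5 mm with the pad partly loaded. I corrected both before the final hold.
  - **Readings that disagreed:** The wrist force reads slightly higher than the pad depth suggests. A small sideways force of about 1 N also remained, which I put down to light rubbing on the jig.

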